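# Fold over and snap shut a row of tube lids in a cooling block

## Task

The five blue tubes in the cooling block stand with their lids up. Run your fingertips along the row, starting at the end tube whose lid hinge is on its outer side, so that the lids fold over one after another, and press them gently with the fingertips until every lid lies fully shut. Do not pick up or shove the block, and leave the orange tubes, the bottle and the tip box where they are.

Things in the scene. Friction and masses are not known exactly. Their poses are not given: they have to be found in the camera images.
- cooling_block: bare aluminium cooling block, 98 x 164 x 60 mm, about 2.1 kg, standing loose on the bench at any yaw; origin at the centre of its underside, z up, y along its 164 mm side. It has 3 rows of 5 wells, 32 mm apart both ways. The edge row at its local x = -32 mm holds the five blue 5 ml tubes to be shut; the middle row is empty; the other edge row (x = +32 mm) holds two loose shut orange tubes
- tube1 (a point): centre of the mouth of the first blue tube, at its rim, 66 mm above the bench. Each tube is 19 mm across at the rim, which stands 6 mm above the block's top. Its lid hangs on a hinge 12 mm from the tube's centre on the side away from tube 5 (the block's -y side), at rim height, the hinge line lying across the row
- tube5 (a point): the same for the fifth tube, 128 mm from the first; the five tubes stand in a straight line 32 mm apart, tube1 first, along the block's +y, and all their lids fold over in the direction from tube1 to tube5
- lid1 (a joint): hinge angle of the snap lid of tube 1: 0 shut flat on the rim, 1.57 standing upright, at the start 1.25 to 1.85; a stiff plastic hinge (about 0.8 N at the lid's tip) that stays where it is left. The lid is a disc 20 mm across and 3.5 mm thick with a thumb tab, reaching 26 mm from its hinge; when shut its top is 69.5 mm above the bench (3.5 mm above the rim)
- lid2 (a joint): hinge angle of the snap lid of tube 2: 0 shut flat on the rim, 1.57 standing upright, at the start 1.25 to 1.85; a stiff plastic hinge (about 0.8 N at the lid's tip) that stays where it is left. Same lid as tube 1's
- lid3 (a joint): hinge angle of the snap lid of tube 3: 0 shut flat on the rim, 1.57 standing upright, at the start 1.25 to 1.85; a stiff plastic hinge (about 0.8 N at the lid's tip) that stays where it is left. Same lid as tube 1's
- lid4 (a joint): hinge angle of the snap lid of tube 4: 0 shut flat on the rim, 1.57 standing upright, at the start 1.25 to 1.85; a stiff plastic hinge (about 0.8 N at the lid's tip) that stays where it is left. Same lid as tube 1's
- lid5 (a joint): hinge angle of the snap lid of tube 5: 0 shut flat on the rim, 1.57 standing upright, at the start 1.25 to 1.85; a stiff plastic hinge (about 0.8 N at the lid's tip) that stays where it is left. Same lid as tube 1's
- shut_tube_a_top (a point): top centre of a loose, shut orange tube standing in the block's other edge row (20 mm across, its top 9.5 mm above the block); leave it standing there
- shut_tube_b_top (a point): the same for the other orange tube
- bottle: amber reagent bottle with a red cap, 58 mm across, 105 mm tall, standing on the bench beside the block; origin at the centre of its underside; a bystander
- tip_box: shut tip box, red below and pink above, 85 x 120 x 75 mm, standing on the bench beside the block; origin at the centre of its underside; a bystander

How it is judged:
By the outcome, as a careful person would: the job done as asked, in the order asked, and still so for the second after the job is handed in, with the robot touching nothing.
It also fails if it takes over 54 s, if anything falls off the work surface, if the arm or the gripper's body presses on something with over 40 N, if the wrist force passes 120 N, or if a joint passes its speed limit or range.

## Robot

A 7-joint arm with a two-finger parallel gripper is mounted at the origin on the work surface. World frame = base frame: x ahead of the robot, y to its left, z up, the work surface at z = 0. Lengths are in m, angles in rad, forces in N, time in s.
With the tool pointing down it reaches from about 0.425 to 0.875 m from the base axis. Payload 4.7 kg.
Tool frame: the origin (TCP) lies midway between the tips of the shut fingers; the grasp point (between the pads) lies 19 mm behind it (ctrl.grip_point_offset is the distance from the TCP to the grasp point, in m); z points along the fingers, y is the line along which they close (so a half turn about z gives the same grasp; the last joint's range is limited). The gripper opens to 87 mm and grips with 3 to 60 N. Pads are 19 mm wide; open, the fingers measure 117 mm over their backs; the gripper's body (75 mm by 190 mm) begins 51 mm behind the grasp point.
Start: joints at [-1.131, 0.321, -0.07, 1.45, 0.023, 1.371, -0.057], TCP at [0.269, 0.592, 0.223] pointing down, gripper open.
Joint ranges: [-2.86, 2.86], [-0.3, 2.09], [-1.38, 1.24], [0.06, 2.45], [-1.56, 4.7], [0.09, 2.05], [-2.69, 2.69]. Speed limits (rad/s): [2.57, 2.57, 3.14, 3.14, 3.14, 3.14, 3.14].

## Interface

Orientations are given as a rotation vector (axis times angle).
In Python, from bench import ctrl gives the robot as it stands. The module is installed in compiled form; this text tells all that it offers.
- The arm moves only by the shell command python3 -m handwheel 'ROWS' [OPENING] [FORCE]. ROWS is JSON, a list of rows, each an object of numbers: "x", "y", "z": the shift along the tool's x, y, z in m; "wx", "wy", "wz": the turn, a rotation vector about the tool's x, y, z in degrees. A call has 1 to 10 rows; each row is the pose to reach, as a shift and turn from the pose commanded when the call began, along the tool's axes at that moment; what a row does not reach only later rows make up. A row lasts 1/12 s, in which the tool goes at most 41.7 mm and 7.16 degrees, less where a joint would pass 70% of its speed; a pose out of reach is approached as far as the arm can. A call with a gripper value outside its range is refused whole. OPENING is the finger opening in m, from 0 to 0.087, set as the call begins (- or left out, the last holds). The fingers move at their own pace and stop on an object; FORCE is the grip in N (left out, the last holds). Time passes only in rows, so rows that repeat a pose let the fingers close. It gives the time, the measured TCP pose, the force, the opening and the grip force at its end, in the units of the state.
- ctrl.get_state(): the state, without advancing time (a new reading comes with each control period).
- ctrl.get_image(name): name is "side" or "top" or "wrist"; returns a dict with "image" (420x560x3 uint8, red, green, blue), "K" (3x3 intrinsics, pixels), "k1" (the pictures are not rectified: a ray, as slopes to the right and down, at radius r is drawn at 1 + k1 r^2 times it, then the intrinsics apply), "world_to_cam" (4x4, takes a point from world to camera coordinates); the wrist camera has in their place "hand_eye" (4x4, takes a point from camera to tool coordinates, whose origin is the TCP and whose axes are the flange's). Camera axes: x right, y down, z forward; pixel columns grow to the right and rows downward; lengths in m; the calibration is good to about 2 mm. A picture is of the moment at which its call begins: read the wrist's pose just before it. There is no depth.
- ctrl.close_job(): hands the job in; it is judged then, once.
The state is a dict: "time": time; "joint_positions": joint angles; "qd": joint speeds; "joint_torque": joint torques, N m; "position": TCP position; "tool_rot": TCP orientation; "ft_force": force on the tool from outside, world axes, zero at the start; "torque": the same for the moment, N m; "grip_width": opening from 0.0 (shut) to 1.0 (fully open); "grip_force": force on a finger pad.
Only numpy, scipy, OpenCV 4.12 (cv2) and the standard library are available. Lean on these libraries where they do the work, as an engineer would, in place of code of your own. Each camera call takes 0.05 s, during which the arm holds its last target. There are 200 camera calls.

## Working session

There is one attempt and no reset: what is moved stays moved. The work goes in short steps, Python scripts to look and compute and a shell command to move; the robot and the scene stay as the last step left them, time stands still between calls to the robot, and variables do not carry over. Pictures are saved under pics/ and viewed, at most 10 in all, crops included, and the job is handed in when it is done.

```bash
mkdir -p pics; cat > h.py <<'E'
import numpy as np, cv2
from bench import ctrl
from scipy.spatial.transform import Rotation as R
def ray(im,uv,T_wc):
    K=im["K"];k=im["k1"]
    k=float(np.ravel(k)[0])
    p=cv2.undistortPoints(np.array([[uv]],float),K,np.array([k,0,0,0,0]))[0,0]
    d=T_wc[:3,:3]@np.array([p[0],p[1],1]);return T_wc[:3,3],d
def onplane(im,uv,z,T):
    o,d=ray(im,uv,T);return o+d*(z-o[2])/d[2]
def wristT(im,s):
    T=np.eye(4);T[:3,:3]=R.from_rotvec(s["tool_rot"]).as_matrix();T[:3,3]=s["position"];return T@im["hand_eye"]
E
python3 - <<'E'
from h import *
s=ctrl.get_state();print(s)
for n in ["top","side"]:
    im=ctrl.get_image(n);cv2.imwrite(f"pics/{n}0.png",im["image"][:,:,::-1]);print(n,im["k1"],np.linalg.inv(im["world_to_cam"]).round(3).tolist())
E
```

```text
{'time': 0.0, 'joint_positions': array([-1.13090091,  0.32184748, -0.07014393,  1.45165911,  0.02259904,
        1.37079014, -0.05688291]), 'qd': array([-7.21512961e-04, -6.38899227e-05,  4.85434765e-04,  6.41800685e-04,
       -2.35241859e-04, -8.37519397e-04, -3.04393607e-04]), 'joint_torque': array([-2.75285765e-04, -4.91305304e+01, -4.03793771e-01, -3.12531495e+01,
       -6.37492631e-02,  4.39831743e-02,  1.67648582e-04]), 'position': array([0.26826507, 0.59145905, 0.22145405]), 'tool_rot': array([-6.63568395e-01, -3.07037558e+00,  2.96453449e-03]), 'ft_force': array([ 0.2588485 , -0.14243339, -0.40769631]), 'torque': array([0.02900753, 0.045521  , 0.05382536]), 'grip_force': 0.0, 'grip_width': 0.9993206417409823}
top -0.11435345067460469 [[-0.013, -0.984, 0.176, 0.402], [-1.0, 0.016, 0.017, -0.016], [-0.02, -0.176, -0.984, 0.976], [0.0, 0.0, 0.0, 1.0]]
side -0.021538004393009094 [[-0.967, -0.121, 0.224, 0.366], [-0.255, 0.5, -0.828, 0.67], [-0.012, -0.858, -0.514, 0.503], [0.0, 0.0, 0.0, 1.0]]
```

View pics/top0.png

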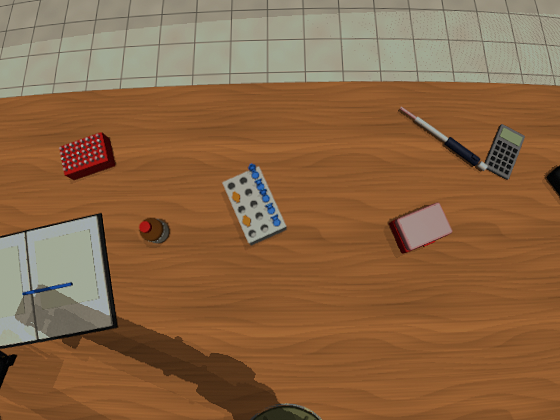

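View pics/side0.png

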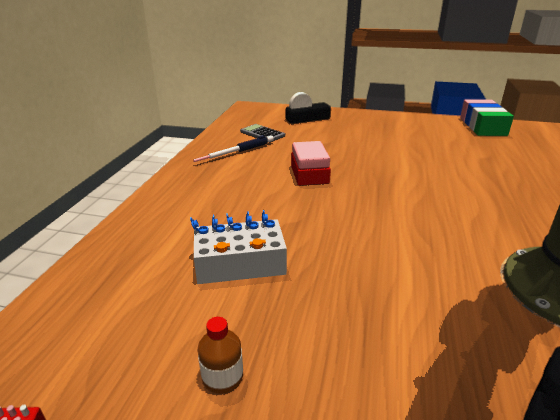

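The top view shows the block at about (254,204). Its blue row is on the right edge, from (252,168) to (277,222), and the far (+x) end tube's lid hangs past the block, so that end is tube 1. The side view agrees: lids stand at the left (+x) of each blue mouth. The bottle is at (153,230) and the tip box at (421,228) in the top view, both well clear.

```bash
python3 - <<'E'
from h import *
im=ctrl.get_image("top");T=np.linalg.inv(im["world_to_cam"])
a=im["image"];hsv=cv2.cvtColor(a,cv2.COLOR_RGB2HSV)
m=((hsv[...,1]<50)&(hsv[...,2]>110)).astype(np.uint8);roi=np.zeros_like(m);roi[160:250,215:295]=1;m*=roi
b=cv2.inRange(hsv,(100,120,60),(130,255,255))*roi
pts=np.argwhere((m>0))[:,::-1]
w=np.array([onplane(im,p,0.06,T)[:2] for p in pts.astype(float)])
r=cv2.minAreaRect((w*1000).astype(np.float32));print(r,cv2.boxPoints(r))
bp=np.argwhere(b>0)[:,::-1].astype(float);w=np.array([onplane(im,p,0.068,T)[:2] for p in bp]);print(w.mean(0),len(w))
print(cv2.fitLine((w*1000).astype(np.float32),cv2.DIST_L2,0,.01,.01).ravel(), w[w[:,0].argmin()],w[w[:,0].argmax()])
s=ctrl.get_state();print(R.from_rotvec(s["tool_rot"]).as_matrix().round(3));i=ctrl.get_image("wrist");print(i["hand_eye"].round(3),i["K"])
E
```

```text
((592.293701171875, 68.82979583740234), (163.06045532226562, 97.67047882080078), 23.38028907775879) [[498.07843   81.301414]
 [536.8372    -8.349453]
 [686.509     56.358177]
 [647.7502   146.00905 ]]
[0.61383321 0.04264808] 337
[9.1670877e-01 3.9955607e-01 6.1383319e+02 4.2648079e+01] [0.53864649 0.0094966 ] [0.68997144 0.0761739 ]
[[-0.911  0.413 -0.   ]
 [ 0.413  0.911 -0.001]
 [-0.    -0.001 -1.   ]]
[[ 0.002 -0.966 -0.258  0.07 ]
 [ 1.     0.001  0.002  0.   ]
 [-0.001 -0.258  0.966 -0.162]
 [ 0.     0.     0.     1.   ]] [[360.54813723   0.         281.95976341]
 [  0.         360.54813723 214.2595686 ]
 [  0.           0.           1.        ]]
```

```bash
cat >> h.py <<'E'
def delta(t,row_ang=None):
    "tool-frame shift to world target t, and wz (deg) to bring tool y to row_ang"
    s=ctrl.get_state();M=R.from_rotvec(s["tool_rot"]).as_matrix()
    a=np.degrees(np.arctan2(M[1,1],M[0,1]));print("t",round(s["time"],2),"pos",s["position"].round(4),"f",s["ft_force"].round(2),"yang",a.round(2),"tilt",M[:,2].round(3))
    print("shift",(M.T@(np.array(t)-s["position"])).round(4),"wz",None if row_ang is None else round(a-row_ang,2))
E
python3 -m handwheel '[{"x":-0.3,"y":-0.2,"wz":42},{"x":-0.3,"y":-0.2,"wz":42},{"x":-0.3,"y":-0.2,"wz":42},{"x":-0.3,"y":-0.2,"wz":42},{"x":-0.3,"y":-0.2,"wz":42},{"x":-0.3,"y":-0.2,"wz":42},{"x":-0.3,"y":-0.2,"wz":42},{"x":-0.3,"y":-0.2,"wz":42},{"x":-0.3,"y":-0.2,"wz":42},{"x":-0.3,"y":-0.2,"wz":42}]' 0
python3 -c "
from h import *
delta([.605,.04,.22],23.4)"
```

```text
t 0.2 pos [0.2684 0.5916 0.2219] f [-0.09  0.76 -0.68] yang 65.61 tilt [-0.    -0.001 -1.   ]
shift [-0.5344 -0.3634  0.0023] wz 42.21invalid input at $[0]: expected keys x, y, z, wx, wy, wz
```

```bash

python3 -m handwheel '[{"x":-0.3,"y":-0.2,"z":0,"wx":0,"wy":0,"wz":42},{"x":-0.3,"y":-0.2,"z":0,"wx":0,"wy":0,"wz":42},{"x":-0.3,"y":-0.2,"z":0,"wx":0,"wy":0,"wz":42},{"x":-0.3,"y":-0.2,"z":0,"wx":0,"wy":0,"wz":42},{"x":-0.3,"y":-0.2,"z":0,"wx":0,"wy":0,"wz":42},{"x":-0.3,"y":-0.2,"z":0,"wx":0,"wy":0,"wz":42},{"x":-0.3,"y":-0.2,"z":0,"wx":0,"wy":0,"wz":42},{"x":-0.3,"y":-0.2,"z":0,"wx":0,"wy":0,"wz":42},{"x":-0.3,"y":-0.2,"z":0,"wx":0,"wy":0,"wz":42},{"x":-0.3,"y":-0.2,"z":0,"wx":0,"wy":0,"wz":42}]' 0
python3 -c "
from h import *
delta([.605,.04,.22],23.4)"
```

```text
time: 1.03
position: [0.4634, 0.2782, 0.2229]
tool_rot: [1.733, 2.616, -0.002]
ft_force: [0.0, -0.3, 0.3]
grip_width: 0.328
grip_force: 0.0
t 1.03 pos [0.4634 0.2782 0.2229] f [ 0.05 -0.35  0.31] yang 22.95 tilt [ 0.002 -0.003 -1.   ]
shift [-0.2746  0.0374  0.0039] wz -0.45
```

```bash

python3 -m handwheel '[{"x":-0.28,"y":0.034,"z":0,"wx":0,"wy":0,"wz":0},{"x":-0.28,"y":0.034,"z":0,"wx":0,"wy":0,"wz":0},{"x":-0.28,"y":0.034,"z":0,"wx":0,"wy":0,"wz":0},{"x":-0.28,"y":0.034,"z":0,"wx":0,"wy":0,"wz":0},{"x":-0.28,"y":0.034,"z":0,"wx":0,"wy":0,"wz":0},{"x":-0.28,"y":0.034,"z":0,"wx":0,"wy":0,"wz":0},{"x":-0.28,"y":0.034,"z":0,"wx":0,"wy":0,"wz":0},{"x":-0.28,"y":0.034,"z":0,"wx":0,"wy":0,"wz":0},{"x":-0.28,"y":0.034,"z":0,"wx":0,"wy":0,"wz":0},{"x":-0.28,"y":0.034,"z":0,"wx":0,"wy":0,"wz":0}]' 0
python3 -c "
from h import *
delta([.605,.04,.22],23.4)
s=ctrl.get_state();im=ctrl.get_image('wrist');cv2.imwrite('pics/w1.png',im['image'][:,:,::-1])
np.save('w1.npy',{'im':im,'s':s},allow_pickle=True)
"
```

```text
time: 1.87
position: [0.602, 0.0442, 0.2221]
tool_rot: [-1.718, -2.628, -0.0]
ft_force: [0.1, 0.4, -1.3]
grip_width: 0.006
grip_force: 0.0
t 1.87 pos [0.602  0.0442 0.2221] f [ 0.09  0.38 -1.34] yang 23.65 tilt [-0.001  0.001 -1.   ]
shift [-0.005   0.0011  0.0021] wz 0.25
```

View pics/w1.png

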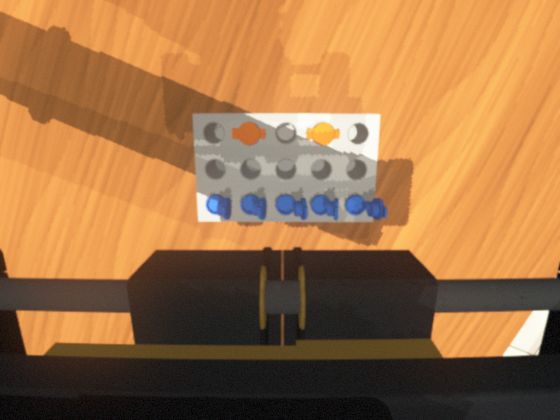

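The wrist view shows the five blue mouths at about (215…356, 205). Lids stand to the right of each, so tube 1 is the right-hand end at (356,205). The orange tubes are at (249,133) and (323,133), and the fingers are shut.

```bash
python3 - <<'E'
from h import *
d=np.load('w1.npy',allow_pickle=True).item();im,s=d['im'],d['s'];T=wristT(im,s)
P=lambda uv,z:onplane(im,uv,z,T)[:2].round(4)
print("tubes",[P((u,204),.066).tolist() for u in (215,250,285,320,355)])
print("mid",[P((u,168.5),.06).tolist() for u in (214,250,285.5,321.5,357)])
hsv=cv2.cvtColor(im['image'],cv2.COLOR_RGB2HSV);m=((hsv[...,1]<60)&(hsv[...,2]>60)).astype(np.uint8);m[:100]=0;m[228:]=0;m[:,:180]=0;m[:,395:]=0
m=cv2.morphologyEx(m,cv2.MORPH_OPEN,np.ones((3,3)))
w=np.array([P(p,.06) for p in np.argwhere(m>0)[:,::-1].astype(float)])*1000
r=cv2.minAreaRect(w.astype(np.float32));print(r)
delta([.6637+.055,.065+.024,.13],23.4)
E
```

```text
tubes [[0.5487, 0.0158], [0.5778, 0.0286], [0.6068, 0.0413], [0.6359, 0.0541], [0.665, 0.0669]]
mid [[0.5356, 0.0443], [0.5653, 0.0574], [0.5946, 0.0702], [0.6243, 0.0833], [0.6536, 0.0963]]
((594.84521484375, 69.94871520996094), (163.99900817871094, 97.69625854492188), 23.717357635498047)
t 1.92 pos [0.6019 0.045  0.2222] f [-0.02  0.77 -0.96] yang 23.74 tilt [-0.001  0.001 -1.   ]
shift [-0.0069  0.1247  0.0922] wz 0.34
```

```bash

python3 -m handwheel '[{"x":-0.006,"y":0.126,"z":0,"wx":0,"wy":0,"wz":0},{"x":-0.006,"y":0.126,"z":0,"wx":0,"wy":0,"wz":0},{"x":-0.006,"y":0.126,"z":0,"wx":0,"wy":0,"wz":0},{"x":-0.006,"y":0.126,"z":0.04,"wx":0,"wy":0,"wz":0},{"x":-0.006,"y":0.126,"z":0.08,"wx":0,"wy":0,"wz":0},{"x":-0.006,"y":0.126,"z":0.12,"wx":0,"wy":0,"wz":0},{"x":-0.006,"y":0.126,"z":0.14,"wx":0,"wy":0,"wz":0},{"x":-0.006,"y":0.126,"z":0.14,"wx":0,"wy":0,"wz":0},{"x":-0.006,"y":0.126,"z":0.14,"wx":0,"wy":0,"wz":0},{"x":-0.006,"y":0.126,"z":0.14,"wx":0,"wy":0,"wz":0}]'
python3 -c "
from h import *
delta([.7202,.0898,.075],23.6)"
```

```text
time: 2.75
position: [0.7214, 0.0895, 0.085]
tool_rot: [1.717, 2.628, 0.004]
ft_force: [0.5, -0.0, 0.4]
grip_width: 0.007
grip_force: 0.0
t 2.75 pos [0.7214 0.0895 0.085 ] f [ 0.45 -0.01  0.4 ] yang 23.7 tilt [ 0.003  0.001 -1.   ]
shift [ 0.0008 -0.001   0.01  ] wz 0.1
```

```bash

python3 -m handwheel '[{"x":0,"y":0,"z":0.005,"wx":0,"wy":0,"wz":0},{"x":0,"y":0,"z":0.01,"wx":0,"wy":0,"wz":0},{"x":0,"y":0,"z":0.01,"wx":0,"wy":0,"wz":0},{"x":0,"y":0,"z":0.01,"wx":0,"wy":0,"wz":0},{"x":0,"y":-0.008,"z":0.01,"wx":0,"wy":0,"wz":0},{"x":0,"y":-0.016,"z":0.01,"wx":0,"wy":0,"wz":0},{"x":0,"y":-0.024,"z":0.01,"wx":0,"wy":0,"wz":0},{"x":0,"y":-0.032,"z":0.01,"wx":0,"wy":0,"wz":0},{"x":0,"y":-0.04,"z":0.01,"wx":0,"wy":0,"wz":0},{"x":0,"y":-0.046,"z":0.01,"wx":0,"wy":0,"wz":0}]'
python3 -c "
from h import *
delta([.6065,.0402,.075],23.6)"
```

```text
time: 3.58
position: [0.6783, 0.0694, 0.0736]
tool_rot: [1.719, 2.627, 0.004]
ft_force: [1.2, 1.1, -0.1]
grip_width: 0.004
grip_force: 0.9
t 3.58 pos [0.6783 0.0694 0.0736] f [ 1.21  1.08 -0.06] yang 23.59 tilt [ 0.003  0.001 -1.   ]
shift [ 0.002  -0.0774 -0.0016] wz -0.01
```

```bash

python3 -m handwheel '[{"x":0,"y":-0.007,"z":0,"wx":0,"wy":0,"wz":0},{"x":0,"y":-0.014,"z":0,"wx":0,"wy":0,"wz":0},{"x":0.001,"y":-0.021,"z":0,"wx":0,"wy":0,"wz":0},{"x":0.001,"y":-0.028,"z":0,"wx":0,"wy":0,"wz":0},{"x":0.001,"y":-0.035,"z":0,"wx":0,"wy":0,"wz":0},{"x":0.001,"y":-0.042,"z":0,"wx":0,"wy":0,"wz":0},{"x":0.001,"y":-0.049,"z":0,"wx":0,"wy":0,"wz":0},{"x":0.001,"y":-0.056,"z":0,"wx":0,"wy":0,"wz":0},{"x":0.001,"y":-0.063,"z":0,"wx":0,"wy":0,"wz":0},{"x":0.001,"y":-0.07,"z":0,"wx":0,"wy":0,"wz":0}]'
python3 -m handwheel '[{"x":0,"y":-0.007,"z":0,"wx":0,"wy":0,"wz":0},{"x":0,"y":-0.014,"z":0,"wx":0,"wy":0,"wz":0},{"x":0,"y":-0.021,"z":0,"wx":0,"wy":0,"wz":0},{"x":0,"y":-0.028,"z":0,"wx":0,"wy":0,"wz":0},{"x":0,"y":-0.035,"z":0,"wx":0,"wy":0,"wz":0},{"x":0,"y":-0.042,"z":0,"wx":0,"wy":0,"wz":0},{"x":0,"y":-0.049,"z":0,"wx":0,"wy":0,"wz":0},{"x":0,"y":-0.056,"z":0,"wx":0,"wy":0,"wz":0},{"x":0,"y":-0.063,"z":0,"wx":0,"wy":0,"wz":0},{"x":0,"y":-0.067,"z":0,"wx":0,"wy":0,"wz":0}]'
python3 -c "
from h import *
delta([.5478,.0146,.075],23.6)
for n in ['wrist','side']:
  im=ctrl.get_image(n);cv2.imwrite('pics/%s2.png'%n,im['image'][:,:,::-1])
a=cv2.imread('pics/side2.png')[180:300,160:320];b=cv2.imread('pics/wrist2.png')
cv2.imwrite('pics/c2.png',np.vstack([cv2.resize(a,(560,300),interpolation=cv2.INTER_CUBIC)[:,:],b[:300]]))
"
```

```text
time: 4.42
position: [0.6129, 0.0422, 0.0727]
tool_rot: [-1.72, -2.629, -0.0]
ft_force: [1.2, 0.5, 1.6]
grip_width: 0.004
grip_force: 0.6
time: 5.25
position: [0.5508, 0.0148, 0.0724]
tool_rot: [-1.72, -2.628, 0.002]
ft_force: [0.5, 1.1, 0.8]
grip_width: 0.006
grip_force: 0.5
t 5.25 pos [0.5508 0.0148 0.0724] f [0.45 1.06 0.84] yang 23.58 tilt [-0.001 -0.    -1.   ]
shift [ 0.001  -0.0028 -0.0026] wz -0.02
```

View pics/c2.png

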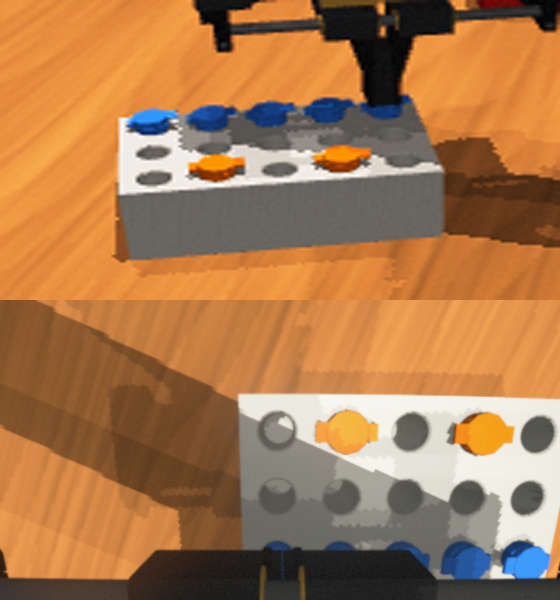

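Side crop: all five lids are folded down, at about (150,120) to (385,108), and the block and orange tubes haven't moved. Next I'll press each lid, starting at tube 1.

```bash

python3 -m handwheel '[{"x":0,"y":0,"z":-0.015,"wx":0,"wy":0,"wz":0},{"x":0.001,"y":0.03,"z":-0.015,"wx":0,"wy":0,"wz":0},{"x":0.001,"y":0.06,"z":-0.015,"wx":0,"wy":0,"wz":0},{"x":0.001,"y":0.09,"z":-0.015,"wx":0,"wy":0,"wz":0},{"x":0.001,"y":0.124,"z":-0.015,"wx":0,"wy":0,"wz":0},{"x":0.001,"y":0.124,"z":-0.012,"wx":0,"wy":0,"wz":0},{"x":0.001,"y":0.124,"z":-0.006,"wx":0,"wy":0,"wz":0},{"x":0.001,"y":0.124,"z":-0.002,"wx":0,"wy":0,"wz":0},{"x":0.001,"y":0.124,"z":0.001,"wx":0,"wy":0,"wz":0},{"x":0.001,"y":0.124,"z":0.001,"wx":0,"wy":0,"wz":0}]'
python3 -c "
from h import *
delta([.6652,.0658,.0695],23.6)"
```

```text
time: 6.18
position: [0.6639, 0.0652, 0.0707]
tool_rot: [-1.721, -2.627, 0.002]
ft_force: [-0.0, 0.4, 0.1]
grip_width: 0.007
grip_force: 0.0
t 6.18 pos [0.6639 0.0652 0.0707] f [-0.    0.4   0.14] yang 23.54 tilt [-0.002 -0.    -1.   ]
shift [0.0001 0.0014 0.0012] wz -0.06
```

```bash

python3 -m handwheel '[{"x":0,"y":0,"z":0.001,"wx":0,"wy":0,"wz":0},{"x":0,"y":0,"z":0.0015,"wx":0,"wy":0,"wz":0},{"x":0,"y":0,"z":0.002,"wx":0,"wy":0,"wz":0},{"x":0,"y":0,"z":0.002,"wx":0,"wy":0,"wz":0}]'
python3 -m handwheel '[{"x":0,"y":0,"z":0.0005,"wx":0,"wy":0,"wz":0},{"x":0,"y":0,"z":0.001,"wx":0,"wy":0,"wz":0},{"x":0,"y":0,"z":0.001,"wx":0,"wy":0,"wz":0}]'
```

```text
time: 6.52
position: [0.6654, 0.066, 0.0701]
tool_rot: [1.72, 2.628, 0.001]
ft_force: [-1.4, -0.2, 0.7]
grip_width: 0.008
grip_force: 0.6
time: 6.77
position: [0.6654, 0.066, 0.07]
tool_rot: [-1.72, -2.629, -0.001]
ft_force: [-3.9, 0.1, 6.6]
grip_width: 0.0
grip_force: 3.5
```

```bash

python3 -m handwheel '[{"x":0,"y":0,"z":0.001,"wx":0,"wy":0,"wz":0},{"x":0,"y":0,"z":0.001,"wx":0,"wy":0,"wz":0},{"x":0,"y":0,"z":0.001,"wx":0,"wy":0,"wz":0}]'
python3 -m handwheel '[{"x":0,"y":0,"z":-0.012,"wx":0,"wy":0,"wz":0},{"x":0,"y":-0.032,"z":-0.012,"wx":0,"wy":0,"wz":0},{"x":0,"y":-0.032,"z":-0.009,"wx":0,"wy":0,"wz":0},{"x":0,"y":-0.032,"z":-0.004,"wx":0,"wy":0,"wz":0},{"x":0,"y":-0.032,"z":-0.003,"wx":0,"wy":0,"wz":0},{"x":0,"y":-0.032,"z":-0.002,"wx":0,"wy":0,"wz":0},{"x":0,"y":-0.032,"z":-0.001,"wx":0,"wy":0,"wz":0},{"x":0,"y":-0.032,"z":0,"wx":0,"wy":0,"wz":0},{"x":0,"y":-0.032,"z":0,"wx":0,"wy":0,"wz":0}]'
```

```text
time: 7.02
position: [0.6654, 0.066, 0.0699]
tool_rot: [-1.72, -2.629, -0.001]
ft_force: [-5.3, -0.8, 11.6]
grip_width: 0.004
grip_force: 5.6
time: 7.77
position: [0.6362, 0.0535, 0.0698]
tool_rot: [-1.719, -2.628, 0.0]
ft_force: [-8.3, -1.2, 13.8]
grip_width: 0.005
grip_force: 7.0
```

```bash

python3 -m handwheel '[{"x":0,"y":0,"z":-0.012,"wx":0,"wy":0,"wz":0},{"x":0,"y":-0.032,"z":-0.012,"wx":0,"wy":0,"wz":0},{"x":0,"y":-0.032,"z":-0.009,"wx":0,"wy":0,"wz":0},{"x":0,"y":-0.032,"z":-0.004,"wx":0,"wy":0,"wz":0},{"x":0,"y":-0.032,"z":-0.003,"wx":0,"wy":0,"wz":0},{"x":0,"y":-0.032,"z":-0.002,"wx":0,"wy":0,"wz":0},{"x":0,"y":-0.032,"z":-0.001,"wx":0,"wy":0,"wz":0},{"x":0,"y":-0.032,"z":-0.0005,"wx":0,"wy":0,"wz":0},{"x":0,"y":-0.032,"z":-0.0005,"wx":0,"wy":0,"wz":0}]'
python3 -m handwheel '[{"x":0,"y":0,"z":-0.012,"wx":0,"wy":0,"wz":0},{"x":0,"y":-0.032,"z":-0.012,"wx":0,"wy":0,"wz":0},{"x":0,"y":-0.032,"z":-0.009,"wx":0,"wy":0,"wz":0},{"x":0,"y":-0.032,"z":-0.004,"wx":0,"wy":0,"wz":0},{"x":0,"y":-0.032,"z":-0.003,"wx":0,"wy":0,"wz":0},{"x":0,"y":-0.032,"z":-0.002,"wx":0,"wy":0,"wz":0},{"x":0,"y":-0.032,"z":-0.001,"wx":0,"wy":0,"wz":0},{"x":0,"y":-0.032,"z":0,"wx":0,"wy":0,"wz":0},{"x":0,"y":-0.032,"z":0,"wx":0,"wy":0,"wz":0}]'
python3 -c "
from h import *
delta([.5478,.0146,.0695],23.6)"
```

```text
time: 8.52
position: [0.6073, 0.0409, 0.0699]
tool_rot: [-1.719, -2.629, -0.0]
ft_force: [-7.0, -0.3, 11.7]
grip_width: 0.006
grip_force: 6.1
time: 9.27
position: [0.5781, 0.0282, 0.0698]
tool_rot: [-1.719, -2.629, -0.001]
ft_force: [-5.4, 0.0, 12.7]
grip_width: 0.004
grip_force: 6.2
t 9.27 pos [0.5781 0.0282 0.0698] f [-5.430e+00  1.000e-02  1.275e+01] yang 23.64 tilt [-0.     0.001 -1.   ]
shift [-0.0003 -0.0332  0.0003] wz 0.04
```

```bash

python3 -m handwheel '[{"x":0,"y":0,"z":-0.012,"wx":0,"wy":0,"wz":0},{"x":0,"y":-0.033,"z":-0.012,"wx":0,"wy":0,"wz":0},{"x":0,"y":-0.033,"z":-0.009,"wx":0,"wy":0,"wz":0},{"x":0,"y":-0.033,"z":-0.004,"wx":0,"wy":0,"wz":0},{"x":0,"y":-0.033,"z":-0.003,"wx":0,"wy":0,"wz":0},{"x":0,"y":-0.033,"z":-0.002,"wx":0,"wy":0,"wz":0},{"x":0,"y":-0.033,"z":-0.001,"wx":0,"wy":0,"wz":0},{"x":0,"y":-0.033,"z":0,"wx":0,"wy":0,"wz":0},{"x":0,"y":-0.033,"z":0,"wx":0,"wy":0,"wz":0}]'
python3 -m handwheel '[{"x":0,"y":0,"z":-0.02,"wx":0,"wy":0,"wz":0},{"x":0,"y":0,"z":-0.06,"wx":0,"wy":0,"wz":0},{"x":0,"y":0,"z":-0.1,"wx":0,"wy":0,"wz":0},{"x":-0.04,"y":0.03,"z":-0.14,"wx":0,"wy":0,"wz":0},{"x":-0.08,"y":0.06,"z":-0.14,"wx":0,"wy":0,"wz":0},{"x":-0.1,"y":0.06,"z":-0.14,"wx":0,"wy":0,"wz":0},{"x":-0.1,"y":0.06,"z":-0.14,"wx":0,"wy":0,"wz":0},{"x":-0.1,"y":0.06,"z":-0.14,"wx":0,"wy":0,"wz":0}]'
python3 -c "
from h import *
s=ctrl.get_state();im=ctrl.get_image('wrist');a=im['image'][:,:,::-1];b=ctrl.get_image('side')['image'][:,:,::-1]
np.save('w3.npy',{'im':im,'s':s},allow_pickle=True);cv2.imwrite('pics/w3.png',a)
cv2.imwrite('pics/c3.png',np.vstack([cv2.resize(b[200:290,180:300],(560,300),interpolation=cv2.INTER_CUBIC),a[:300]]))
"
```

```text
time: 10.02
position: [0.5478, 0.0149, 0.0698]
tool_rot: [-1.719, -2.629, -0.001]
ft_force: [-6.6, -0.5, 13.4]
grip_width: 0.005
grip_force: 6.6
time: 10.68
position: [0.6437, -0.0559, 0.2074]
tool_rot: [1.724, 2.624, -0.004]
ft_force: [-0.1, -0.5, -0.5]
grip_width: 0.005
grip_force: 0.0
```

View pics/c3.png

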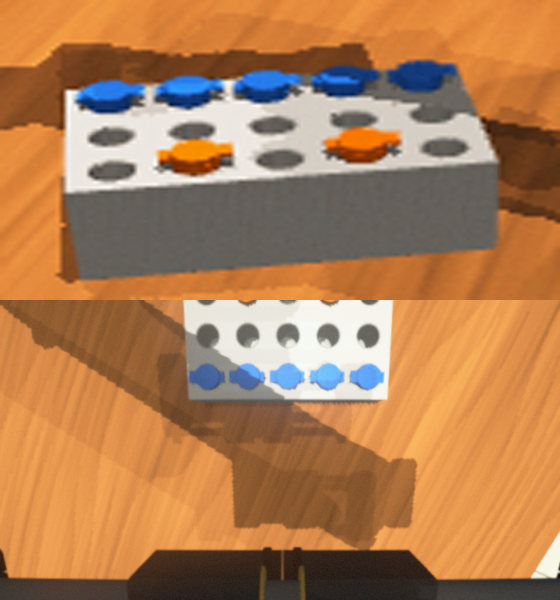

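The view shows all five lids flat and identical, and the block and orange tubes are in place. Every press stopped at about z = 0.0698 with 12–14 N, which is the height of a shut lid.

```bash
python3 -c "
from bench import ctrl
print(ctrl.close_job())"
```

```text
the job is handed in; nothing more can be done
None
```

All five blue lids were folded over from tube 1 to tube 5 and pressed shut; the block and orange tubes look undisturbed, the arm stayed well clear of the bottle and tip box, and the job was handed in at about 11 s (no verdict shown).

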